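Fetch a spice jar from a two-tier carousel

ROBOT

A 6-joint arm with a two-finger parallel gripper is mounted at the origin on a cart in front of the work surface, level with it; the furniture and walls round the work are solid. World frame = base frame: x ahead of the robot, y to its left, z up, the work surface at z = 0. Lengths are in m, angles in rad, forces in N, time in s.
With the tool pointing down it reaches from about 0.375 to 0.9 m from the base axis. Payload 3.1 kg.
Tool frame: the origin (TCP) lies between the finger pads; the fingertips stand 8 mm ahead of it and the grasp point (between the pads) lies 11 mm behind it; z points along the fingers, y is the line along which they close (so a half turn about z gives the same grasp; the last joint's range is limited). The gripper opens to 87 mm and grips with 3 to 60 N. Pads are 19 mm wide; open, the fingers measure 117 mm over their backs; the gripper's body (75 mm by 190 mm) begins 51 mm behind the grasp point.
Start: joints at [1.03, 0.527, 1.433, -0, 1.181, -0.178], TCP at [0.222, 0.584, 0.231] pointing down, gripper open.
Joint ranges: [-3.08, 3.08], [-0.75, 2.2], [0.22, 2.44], [-1.43, 4.57], [0, 2.65], [-2.85, 2.85]. Speed limits (rad/s): [2.79, 2.79, 3.14, 3.14, 3.14, 3.14].

INTERFACE

Orientations are given as a unit quaternion [x, y, z, w].
In Python, from rig import robot gives the robot as it stands.
- The arm moves only by the tool move_arm, never from a script. Its argument "motion" is text: rows parted by semicolons, each of 5 numbers parted by spaces: the opening, from -1 (shut) to 1 (fully open), then the shift along the tool's x, y, z normalised to -1 to 1, where 1 is 0.2 m, then the turn about the tool's z normalised to -1 to 1, where 1 is pi rad. A call has 1 to 12 rows; each row is the pose to reach, as a shift and turn from the pose commanded when the call began, along the tool's axes at that moment, turning the shorter way round; what a row does not reach only later rows make up. A row lasts 1/12 s, in which the tool goes at most 41.7 mm and 7.16 degrees, less where a joint would pass 70% of its speed; a pose out of reach is approached as far as the arm can. A call with a number of a shift or a turn outside -1 to 1 is refused whole. A call with a gripper value outside its range is refused whole. The fingers move at their own pace and stop on an object; "newtons" is the grip in N (left out, the last holds). Time passes only in rows, so rows that repeat a pose let the fingers close. It gives the time, the measured TCP pose, the force, the opening and the grip force at its end, in the units of the state.
- robot.get_obs(): the state, without advancing time (a new reading comes with each control period).
- robot.camera(name): name is "side" or "top"; returns (picture, depth): 384x512x3 uint8, red, green, blue; 384x512 float32, m along the optical axis (not along the pixel's ray), 0 where there is no reading.
- robot.camera_model(name): a dict with "mtx" (3x3 intrinsics, pixels), "D" ([k1, k2, p1, p2, k3] as OpenCV has them; the pictures are not rectified), "position" and "attitude" of the camera in the world. Camera axes: x right, y down, z forward; pixel columns grow to the right and rows downward; lengths in m; the calibration is good to about 2 mm. A picture is of the moment at which its call begins. camera_model takes no time and is no camera call.
- robot.hand_in(): hands the job in; it is judged then, once.
The state is a dict: "time": time; "q": joint angles; "joint_velocities": joint speeds; "joint_torque": joint torques, N m; "position": TCP position; "tool_rot": TCP orientation; "ft_force": force on the tool from outside, world axes, zero at the start; "moment": the same for the moment, N m; "grip_width": finger opening in m; "grip_force": force on a finger pad.
Only numpy, scipy, OpenCV 4.12 (cv2) and the standard library are available. Lean on these libraries where they do the work, as an engineer would, in place of code of your own. Each camera call takes 0.05 s, during which the arm holds its last target. There are 200 camera calls.

TASK

Take the green-capped spice jar off the lower tier of the freely spinning spice carousel, turning the carousel if that helps you reach it, and stand it upright in the empty compartment of the wooden tray without dropping it in. Leave the two other spice jars standing on the lower tier and the matchbox lying on the upper tier, and do not upset the jar that already stands in the tray.

Things in the scene. Friction and masses are not known exactly. Their poses are not given: they have to be found in the camera images.
- spice_jar: the jar to fetch: white body with a picture label and a dark green cap, 46 mm diameter, 105 mm tall, about 0.11 kg; origin at the centre of its underside, z up along its axis. It stands on the lower tier, 100 mm from the carousel's axis, under the rim of the upper tier, so the tool must lean outward, away from the carousel's axis (about 25 to 45 degrees), to reach it
- carousel: round two-tier wooden spice carousel (fixed foot); origin on the counter, on the vertical spin axis. Lower tier: disc 300 mm in diameter, its top 30 mm above this origin. Upper tier: disc 190 mm in diameter, underside 190 mm and top 202 mm above this origin. Steel post of 24 mm diameter on the axis between the tiers. Both tiers spin together with almost no friction
- platter (a joint): turn of the two tiers about the vertical axis, rad, counter-clockwise from above; the peg points to the carousel body's -x at 0; starts between -1.2 and 1.2, no stop within a full turn either way
- turn_peg (a point): upright steel peg on the upper tier by which the carousel can be turned: 14 mm diameter, stands 36 mm up from the upper tier's top, 70 mm from the spin axis; this point is on the peg's axis, 21 mm above the tier's top
- red_jar: bystander on the lower tier: amber jar with red cap, 44 mm diameter, 95 mm tall; origin at the centre of its underside
- yellow_jar: bystander on the lower tier: amber jar with yellow cap, 44 mm diameter, 95 mm tall; origin at the centre of its underside
- matchbox: bystander on the upper tier: matchbox 36 x 53 x 15 mm, lying flat; origin at the centre of its underside
- tray: low wooden tray with two compartments side by side, 120 (x) x 240 (y) x 18 mm, walls 6 mm thick, floor 6 mm thick, fixed to the counter; origin at the centre of its underside
- tray_free (a point): centre of the floor of the tray's empty compartment (inside 108 x 111 mm, walls rise 12 mm above this floor); x and y axes as the tray's
- salt_jar: bystander in the tray's other compartment: glass jar with white lid, 60 mm diameter, 100 mm tall; origin at the centre of its underside
Not all that is in view belongs to the job. What is shaped like the spice_jar but pink or purple is not meant.

How it is judged:
By the outcome, as a careful person would: the job done as asked, in the order asked, and still so for the second after the job is handed in, with the robot touching nothing.
It also fails if it takes over 64 s, if anything falls off the work surface, if the arm or the gripper's body presses on something with over 40 N, if the wrist force passes 120 N, or if a joint passes its speed limit or range.

## Working session

There is one attempt and no reset: what is moved stays moved. The work goes in short steps, Python scripts to look and compute and a tool call to move; the robot and the scene stay as the last step left them, time stands still between calls to the robot, and variables do not carry over. Pictures are saved under pics/ and viewed, at most 10 in all, crops included, and the job is handed in when it is done.

Besides the shell and the picture viewer there is one more tool, called after "Emit:" by a JSON object that holds its "name" and its "arguments". move_arm: Moves the arm, as the interface text tells. Its arguments: {"type":"object","properties":{"motion":{"type":"string"},"newtons":{"type":"number"}},"required":["motion"]}

```bash
ls; mkdir -p pics; cat > h.py <<'E'
import numpy as np, cv2
from scipy.spatial.transform import Rotation as R
from rig import robot
def pts(name,d,m):
    K=np.array(m["mtx"]);D=np.array(m["D"],float)
    h,w=d.shape;u,v=np.meshgrid(np.arange(w),np.arange(h))
    n=cv2.undistortPoints(np.stack([u,v],-1).reshape(-1,1,2).astype(np.float64),K,D).reshape(h,w,2)
    c=np.dstack([n[...,0]*d,n[...,1]*d,d])
    a=np.array(m["attitude"],float)
    Rm=R.from_quat(a).as_matrix() if a.size==4 else a.reshape(3,3)
    return c@Rm.T+np.array(m["position"])
def look(name,save=None):
    im,d=robot.camera(name);m=robot.camera_model(name)
    if save: cv2.imwrite(f"pics/{save}.png",im[...,::-1])
    return im,d,pts(name,d,m)
E
python3 - <<'E'
from h import *
for n in("top","side"):
    im,d,P=look(n,n+"0"); m=robot.camera_model(n);print(m)
    np.savez(f"{n}0.npz",im=im,d=d,P=P)
a=cv2.imread("pics/top0.png");b=cv2.imread("pics/side0.png")
print(robot.get_obs())
E
```

```text
pics
{'mtx': array([[364.81227239,   0.        , 251.7589294 ],
       [  0.        , 364.81227239, 188.43098355],
       [  0.        ,   0.        ,   1.        ]]), 'D': array([-0.00478559,  0.        ,  0.        ,  0.        ,  0.        ]), 'position': array([ 0.00999627, -0.16561414,  1.00930013]), 'attitude': array([ 0.72116542, -0.63736995,  0.18508351, -0.19855499])}
{'mtx': array([[435.28894791,   0.        , 252.48640108],
       [  0.        , 435.28894791, 193.98493793],
       [  0.        ,   0.        ,   1.        ]]), 'D': array([-0.09329146,  0.        ,  0.        ,  0.        ,  0.        ]), 'position': array([ 0.14074461, -1.02969915,  0.96801768]), 'attitude': array([ 0.88659433, -0.18617628,  0.07769943, -0.41623512])}
{'time': 0.1, 'q': array([ 1.02950866e+00,  5.28410670e-01,  1.43375265e+00,  4.10865803e-06,
        1.18138695e+00, -1.78505861e-01]), 'joint_velocities': array([ 1.21890725e-03, -2.24911689e-03, -3.34761292e-03, -8.27443366e-05,
        1.07489560e-03, -1.05489581e-03]), 'joint_torque': array([ 5.59647615e-04, -4.40984881e+01, -1.77151161e+01,  6.35221833e-02,
        5.33227343e-02, -3.61978505e-05]), 'position': array([0.22144268, 0.58378169, 0.22965329]), 'tool_rot': array([ 1.80398511e-01,  9.83593117e-01, -9.15429446e-04, -3.46492169e-04]), 'ft_force': array([-0.2284018 , -0.71863433,  0.59371448]), 'moment': array([0.02107469, 0.02380472, 0.01623834]), 'grip_force': 0.0, 'grip_width': 0.0866937117922806}
```

View pics/top0.png

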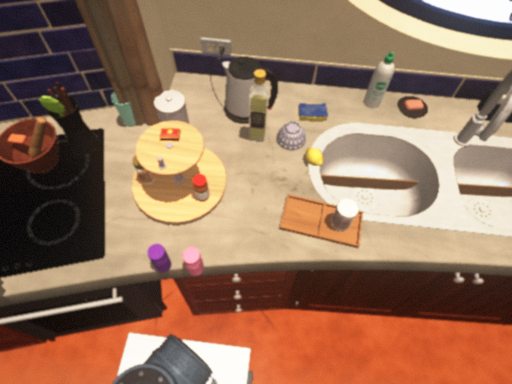

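View pics/side0.png

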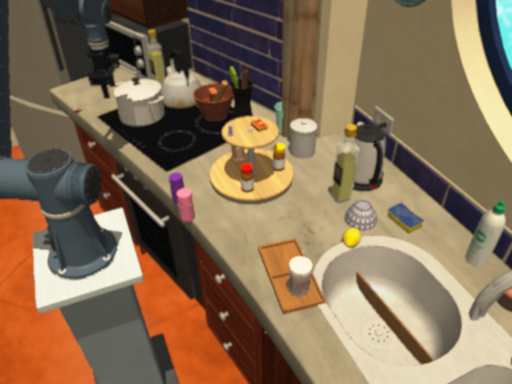

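The top view shows the carousel (upper disc about (170,147)), red jar (200,186), matchbox (171,133) and tray (320,221) with the salt jar at (346,214). The side view shows the yellow jar (279,155), red jar (247,175), and pink and purple decoys at (185,200). I'll measure next and enlarge the carousel.

```bash
python3 - <<'E'
from h import *
T=np.load("top0.npz");S=np.load("side0.npz")
a=cv2.resize(T["im"][110:230,120:240],(480,480),interpolation=cv2.INTER_CUBIC)
b=cv2.resize(S["im"][105:205,200:300],(480,480)[:2],interpolation=cv2.INTER_CUBIC)
cv2.imwrite("pics/z0.png",cv2.resize(np.hstack([a,b])[...,::-1],(800,400)))
def circ(P,z0,z1,box,nm):
    m=(P[...,2]>z0)&(P[...,2]<z1)&(P[...,0]>box[0])&(P[...,0]<box[1])&(P[...,1]>box[2])&(P[...,1]<box[3])
    q=P[m]; 
    if len(q)<5: print(nm,len(q));return
    c,r=cv2.minEnclosingCircle(q[:,:2].astype(np.float32));print(nm,len(q),np.round(c,4),round(r,4),"zmed",np.median(q[:,2]).round(4))
for n,D in(("top",T),("side",S)):
    P=D["P"];print(n)
    g=P[147,170] if n=="top" else P[135,240];print("upper pt",g)
    bx=(g[0]-.2,g[0]+.2,g[1]-.2,g[1]+.2)
    circ(P,.195,.210,bx,"upper"); circ(P,.022,.038,bx,"lower");circ(P,.222,.26,(g[0]-.09,g[0]+.09,g[1]-.09,g[1]+.09),"peg")
    h=cv2.cvtColor(D["im"],cv2.COLOR_RGB2HSV).astype(int);near=np.hypot(P[...,0]-g[0],P[...,1]-g[1])<.2
    for c,lo,hi in(("red",0,6),("yel",22,32),("green",45,95)):
        m=(h[...,0]>=lo)&(h[...,0]<=hi)&(h[...,1]>110)&near&(P[...,2]>.08)&(P[...,2]<.24)&(h[...,2]>25)
        k,l,s,ce=cv2.connectedComponentsWithStats(m.astype(np.uint8))
        for i in range(1,k):
            if s[i,4]>8:print(c,s[i],np.median(P[l==i],0).round(3),P[l==i].max(0).round(3))
# tray
P=T["P"]
for uv in((221,303),(221,330),(203,346),(230,340)):print(uv,P[uv].round(4))
h=cv2.cvtColor(T["im"],cv2.COLOR_RGB2HSV).astype(int)
m=(P[...,2]>.012)&(P[...,2]<.028)
x,y=np.meshgrid(np.arange(512),np.arange(384))
m&=(x>270)&(x<375)&(y>190)&(y<250)&(h[...,1]>110)
q=P[m];print("tray",len(q),q[:,2].mean());r=cv2.minAreaRect(q[:,:2].astype(np.float32));print(r,cv2.boxPoints(r))
m=(P[...,2]>.090)&(x>325)&(x<370)&(y>190)&(y<240);q=P[m];print("salt",len(q),cv2.minEnclosingCircle(q[:,:2].astype(np.float32)),q[:,2].max())
for nm,(u,v) in dict(purp=(158,252),pink=(192,255),can=(171,100),kettle=(240,65),bottle=(260,75)).items():print(nm,P[v,u].round(3))
E
```

```text
top
upper pt [0.6044572  0.1221644  0.20614033]
upper 2652 [0.6116 0.1278] 0.096 zmed 0.2016
lower 3778 [0.6106 0.127 ] 0.1503 zmed 0.0296
peg 36 [0.5415 0.1299] 0.007 zmed 0.2345
red [162 129   5   7  29] [0.645 0.148 0.217] [0.656 0.154 0.219]
red [172 129   6   7  27] [0.648 0.117 0.217] [0.66  0.124 0.222]
red [193 174  13  14 143] [0.556 0.041 0.124] [0.58  0.06  0.129]
yel [137 148   6   8  14] [0.58  0.203 0.202] [0.593 0.211 0.204]
yel [135 165   6   4  12] [0.581 0.226 0.129] [0.582 0.234 0.136]
side
upper pt [0.57165145 0.10995807 0.20308708]
upper 1253 [0.6123 0.1226] 0.0976 zmed 0.2017
lower 2606 [0.612  0.1265] 0.1534 zmed 0.0311
peg 22 [0.5435 0.1243] 0.0071 zmed 0.2338
red [241 163  12  11 109] [0.561 0.032 0.125] [0.582 0.059 0.131]
yel [236 124  15  22  94] [0.579 0.093 0.202] [0.588 0.18  0.206]
yel [274 144  11   9  80] [0.708 0.095 0.124] [0.728 0.12  0.128]
(221, 303) [ 0.5244 -0.2757  0.0085]
(221, 330) [ 0.5346 -0.3578  0.0089]
(203, 346) [ 0.5474 -0.3843  0.1051]
(230, 340) [ 0.5038 -0.3863  0.0174]
tray 524 0.016706185990498282
((0.5352082848548889, -0.33069056272506714), (0.24003732204437256, 0.12315819412469864), 82.10163879394531) [[ 0.45772085 -0.4411087 ]
 [ 0.5797107  -0.4580326 ]
 [ 0.6126957  -0.22027242]
 [ 0.49070585 -0.20334852]]
salt 348 ((0.28574338555336, -0.27931836247444153), 0.2983701825141907) 1.009300134260842
purp [0.336 0.108 0.106]
pink [0.339 0.018 0.105]
can [0.856 0.194 0.127]
kettle [ 0.966 -0.024  0.204]
bottle [ 0.838 -0.1    0.283]
```

View pics/z0.png

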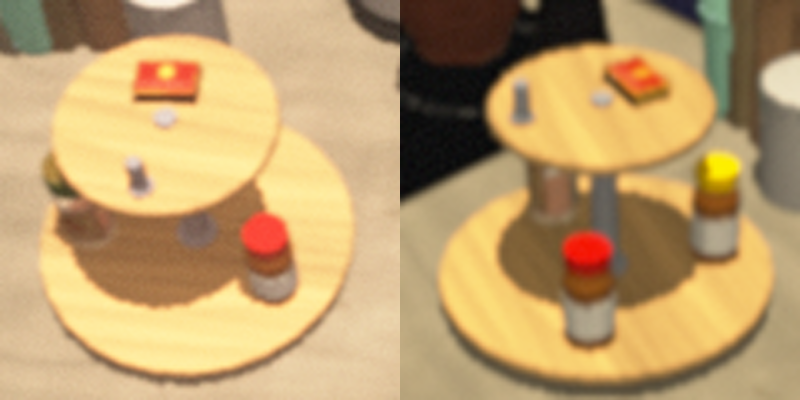

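The crops show the green jar half hidden at the left of the carousel (top view, cap near pixel (136,162)), with its lower body under the tier in the side view. The peg is at the tier's robot side (top view about (161,160)), and the axis is about (0.611, 0.127). I'll go to the peg and turn the jar towards the robot.

Emit:
{"name": "move_arm", "arguments": {"motion": "0 -0.2 -0.13 -0.35 0; 0 -0.77 -0.52 -0.35 0; 0 -0.77 -0.52 -0.35 0; 0 -0.77 -0.52 -0.35 0; 0 -0.77 -0.52 -0.35 0; 0 -0.77 -0.52 -0.35 0", "newtons": 5}}

```text
time: 0.6
position: [0.3331, 0.4278, 0.302]
tool_rot: [0.183, 0.983, -0.001, 0.002]
ft_force: [-0.1, 0.6, -0.8]
grip_width: 0.0547
grip_force: 0.0
```

Emit:
{"name": "move_arm", "arguments": {"motion": "0 -0.77 -0.52 0 0; 0 -0.77 -0.52 0 0; 0 -0.77 -0.52 0 0; 0 -0.77 -0.52 0 0; 0 -0.77 -0.52 0 0"}}

```text
time: 1.02
position: [0.438, 0.2774, 0.3002]
tool_rot: [0.182, 0.983, -0.001, 0.001]
ft_force: [0.1, 0.7, 0.6]
grip_width: 0.0435
grip_force: 0.0
```

Emit:
{"name": "move_arm", "arguments": {"motion": "0 -0.77 -0.52 0 0; 0 -0.77 -0.52 0 0; 0 -0.77 -0.52 0 0; 0 -0.77 -0.52 0 0; 0 -0.77 -0.52 0 0; 0 -0.77 -0.52 0 0; 0 -0.77 -0.52 0 0"}}

```text
time: 1.6
position: [0.543, 0.1281, 0.2998]
tool_rot: [0.182, 0.983, 0.0, -0.001]
ft_force: [-1.1, 0.5, -0.1]
grip_width: 0.0436
grip_force: 0.0
```

Emit:
{"name": "move_arm", "arguments": {"motion": "0 0 0 0.2 0; 0 0 0 0.4 0; 0 0 0 0.4 0; -0.4 0 0 0.4 0; -0.4 0 0 0.4 0; -0.4 0 0 0.4 0; -0.4 0 0 0.4 0"}}

```text
time: 2.18
position: [0.5443, 0.1292, 0.223]
tool_rot: [0.18, 0.984, 0.001, 0.002]
ft_force: [-0.1, 0.2, 0.6]
grip_width: 0.0285
grip_force: 0.0
```

```bash
python3 - <<'E'
from h import *
T=np.load("top0.npz");P=T["P"];c=np.array([.6115,.1265])
r=np.hypot(P[...,0]-c[0],P[...,1]-c[1]);az=np.degrees(np.arctan2(P[...,1]-c[1],P[...,0]-c[0]))
m=(r<.135)&(P[...,2]>.045)&(P[...,2]<.145)&(az>60)&(az<160);q=P[m];print(len(q));print(np.c_[q,r[m],az[m]][::6].round(3))
# arc rows: c at angle th0, tool x az, y az
o=robot.get_obs();M=R.from_quat(o["tool_rot"]).as_matrix();print(o["position"],M.round(2))
th0=np.radians(178.8)
for d in (1,3,6,9,13,17,21,25,29,33,36,40):
    th=th0+np.radians(d);s=np.array([.07*(np.cos(th)-np.cos(th0)),.07*(np.sin(th)-np.sin(th0)),0])
    print(d,(M.T@s/.2).round(3),round(-d/180,3))
E
```

```text
264
[[6.14000e-01 2.42000e-01 1.36000e-01 1.16000e-01 8.90110e+01]
 [6.04000e-01 2.50000e-01 1.33000e-01 1.24000e-01 9.33390e+01]
 [6.01000e-01 2.46000e-01 1.33000e-01 1.20000e-01 9.49880e+01]
 [5.98000e-01 2.42000e-01 1.33000e-01 1.16000e-01 9.67800e+01]
 [5.93000e-01 2.37000e-01 1.35000e-01 1.12000e-01 9.92860e+01]
 [5.89000e-01 2.35000e-01 1.37000e-01 1.11000e-01 1.01857e+02]
 [5.88000e-01 2.36000e-01 1.32000e-01 1.12000e-01 1.01921e+02]
 [5.82000e-01 2.33000e-01 1.36000e-01 1.11000e-01 1.05277e+02]
 [5.84000e-01 2.39000e-01 1.28000e-01 1.16000e-01 1.03859e+02]
 [5.81000e-01 2.18000e-01 1.35000e-01 9.70000e-02 1.08274e+02]
 [5.81000e-01 2.23000e-01 1.30000e-01 1.01000e-01 1.07581e+02]
 [5.80000e-01 2.30000e-01 1.24000e-01 1.08000e-01 1.06709e+02]
 [5.82000e-01 2.39000e-01 1.15000e-01 1.16000e-01 1.04722e+02]
 [5.82000e-01 2.20000e-01 1.18000e-01 9.80000e-02 1.07353e+02]
 [5.80000e-01 2.30000e-01 1.14000e-01 1.08000e-01 1.06934e+02]
 [5.85000e-01 2.14000e-01 1.09000e-01 9.10000e-02 1.06595e+02]
 [5.81000e-01 2.25000e-01 1.08000e-01 1.03000e-01 1.07183e+02]
 [5.85000e-01 2.42000e-01
[... 1464 characters left out ...]
18000e-01 1.04422e+02]
 [5.83000e-01 2.18000e-01 5.10000e-02 9.60000e-02 1.07080e+02]
 [5.80000e-01 2.34000e-01 4.80000e-02 1.12000e-01 1.06440e+02]
 [5.82000e-01 2.15000e-01 4.80000e-02 9.30000e-02 1.08321e+02]]
[0.54433609 0.1292197  0.22300902] [[-0.94  0.35  0.  ]
 [ 0.35  0.94  0.  ]
 [-0.    0.   -1.  ]]
1 [-0.002 -0.006 -0.   ] -0.006
3 [-0.007 -0.017 -0.   ] -0.017
6 [-0.014 -0.034 -0.   ] -0.033
9 [-0.022 -0.05   0.   ] -0.05
13 [-0.035 -0.071  0.   ] -0.072
17 [-0.049 -0.091  0.   ] -0.094
21 [-0.064 -0.11   0.   ] -0.117
25 [-0.08  -0.128  0.   ] -0.139
29 [-0.098 -0.145  0.   ] -0.161
33 [-0.117 -0.161  0.   ] -0.183
36 [-0.132 -0.172  0.   ] -0.2
40 [-0.152 -0.185  0.   ] -0.222
```

Emit:
{"name": "move_arm", "arguments": {"motion": "-0.45 -0.002 -0.006 0 -0.006; -0.45 -0.007 -0.017 0 -0.017; -0.45 -0.014 -0.034 0 -0.033; -0.45 -0.022 -0.05 0 -0.05; -0.45 -0.035 -0.071 0 -0.072; -0.45 -0.049 -0.091 0 -0.094; -0.45 -0.064 -0.11 0 -0.117; -0.45 -0.08 -0.128 0 -0.139; -0.45 -0.098 -0.145 0 -0.161; -0.45 -0.117 -0.161 0 -0.183; -0.45 -0.132 -0.172 0 -0.2; -0.45 -0.152 -0.185 0 -0.222"}}

```text
time: 3.18
position: [0.5587, 0.083, 0.2216]
tool_rot: [-0.168, 0.986, -0.0, 0.001]
ft_force: [-0.2, 0.4, 0.4]
grip_width: 0.0235
grip_force: 0.0
```

Emit:
{"name": "move_arm", "arguments": {"motion": "-0.45 -0.007 -0.017 0 -0.017; -0.45 -0.014 -0.034 0 -0.033; -0.45 -0.022 -0.05 0 -0.05; -0.45 -0.035 -0.071 0 -0.072; -0.45 -0.049 -0.091 0 -0.094; -0.45 -0.064 -0.11 0 -0.117; -0.45 -0.08 -0.128 0 -0.139; -0.45 -0.098 -0.145 0 -0.161; -0.45 -0.117 -0.161 0 -0.183; -0.45 -0.132 -0.172 0 -0.2; -0.45 -0.152 -0.185 0 -0.222; -0.5 -0.152 -0.185 0 -0.222"}}

```text
time: 4.18
position: [0.6005, 0.0578, 0.2217]
tool_rot: [-0.494, 0.869, -0.001, 0.001]
ft_force: [0.4, 0.5, 0.7]
grip_width: 0.0228
grip_force: 0.0
```

```bash
cat >> h.py <<'E'
C=np.array([.6115,.1265])
def caps(name,save=None):
    im,d,P=look(name,save);h=cv2.cvtColor(im,cv2.COLOR_RGB2HSV).astype(int)
    r=np.hypot(P[...,0]-C[0],P[...,1]-C[1])
    for c,lo,hi,s in(("red",0,6,110),("yel",24,32,150),("green",33,95,80)):
        m=(((h[...,0]>=lo)&(h[...,0]<=hi)&(h[...,1]>s))&(r<.15)&(P[...,2]>.09)&(P[...,2]<.142))
        q=P[m]
        if len(q)>6:
            ce=(q[:,:2].max(0)+q[:,:2].min(0))/2;print(name,c,len(q),"ctr",ce.round(4),"az",np.degrees(np.arctan2(*(ce-C)[::-1])).round(1),"r",np.hypot(*(ce-C)).round(3),"ext",np.ptp(q[:,:2],axis=0).round(3),"zmax",q[:,2].max().round(3))
    m=(P[...,2]>.222)&(P[...,2]<.245)&(r<.09);print(name,"peg/tool",m.sum(),P[m].mean(0).round(4))
    return im,d,P
E
python3 - <<'E'
from h import *
caps("top","t1");caps("side","s1");o=robot.get_obs();print(o["position"],o["q"],o["grip_width"],o["time"])
E
```

```text
top red 30 ctr [0.6897 0.05  ] az -44.4 r 0.109 ext [0.034 0.014] zmax 0.127
top peg/tool 76 [0.5936 0.056  0.2326]
side red 75 ctr [0.6912 0.0577] az -40.8 r 0.105 ext [0.038 0.034] zmax 0.128
side green 42 ctr [0.509  0.1108] az -171.3 r 0.104 ext [0.033 0.022] zmax 0.136
side peg/tool 68 [0.5972 0.0514 0.2329]
[0.5993079  0.05819777 0.22121487] [-8.86328308e-02  5.06703192e-01  1.50268105e+00  6.74595301e-05
  1.13127882e+00 -2.69001125e+00] 0.02222028991591613 4.2833
```

Emit:
{"name": "move_arm", "arguments": {"motion": "-0.75 0 0 0 0; -0.75 0 0 0 0; -0.75 0 0 0 0; -0.75 0 0 0 0; -0.4 0 0 0 0; -0.2 0 0 0 0; -0.2 0 0 0 0", "newtons": 3}}

```text
time: 4.87
position: [0.599, 0.0585, 0.2204]
tool_rot: [-0.493, 0.87, 0.0, -0.0]
ft_force: [-0.0, 0.4, 0.2]
grip_width: 0.0267
grip_force: 0.0
```

Emit:
{"name": "move_arm", "arguments": {"motion": "-0.2 0 0 -0.3 0; -0.2 0 0 -0.5 0; -0.2 0 0 -0.7 0; -0.2 0 0 -0.9 0.05; -0.2 0 0 -1 0.1; 0.2 0 0 -1 0.15"}}

```text
time: 5.37
position: [0.6023, 0.0582, 0.4297]
tool_rot: [-0.32, 0.947, -0.003, 0.008]
ft_force: [0.6, -0.3, 0.7]
grip_width: 0.037
grip_force: 0.0
```

```bash
python3 - <<'E'
from h import *
i1,_,P=caps("top");
i2,d,P2=caps("side");i3,d,P2=caps("side")
a=cv2.resize(i1[110:290,110:260],(400,480),interpolation=cv2.INTER_CUBIC)
b=cv2.resize(i2[105:225,160:300],(400,480),interpolation=cv2.INTER_CUBIC)
cv2.imwrite("pics/z1.png",np.hstack([a,b])[...,::-1])
for p in(P,P2):
    r=np.hypot(p[...,0]-C[0],p[...,1]-C[1]);m=(r<.13)&(p[...,2]>.045)&(p[...,2]<.15)&(p[...,0]<.56);q=p[m]
    if len(q):
        print(len(q),q.min(0),q.max(0))
        for z in(.05,.07,.09,.11,.13):
            k=q[abs(q[:,2]-z)<.01]
            if len(k):print(z,len(k),k.min(0).round(3),k.max(0).round(3))
E
```

```text
top red 31 ctr [0.6881 0.0506] az -44.7 r 0.108 ext [0.035 0.013] zmax 0.129
top peg/tool 34 [0.5945 0.0581 0.2332]
side red 76 ctr [0.6891 0.0562] az -42.2 r 0.105 ext [0.037 0.036] zmax 0.128
side green 50 ctr [0.5102 0.1189] az -175.7 r 0.102 ext [0.037 0.026] zmax 0.137
side peg/tool 26 [0.5971 0.053  0.2314]
side red 77 ctr [0.6876 0.0553] az -43.1 r 0.104 ext [0.039 0.034] zmax 0.129
side green 53 ctr [0.509  0.1179] az -175.2 r 0.103 ext [0.036 0.023] zmax 0.139
side peg/tool 27 [0.5973 0.0522 0.2306]
441 [0.48729428 0.10978042 0.04524967] [0.53435694 0.15652833 0.13842188]
0.05 46 [0.488 0.111 0.045] [0.523 0.154 0.06 ]
0.07 51 [0.488 0.111 0.06 ] [0.521 0.151 0.08 ]
0.09 68 [0.488 0.11  0.081] [0.524 0.157 0.1  ]
0.11 62 [0.487 0.111 0.1  ] [0.519 0.153 0.12 ]
0.13 214 [0.49  0.112 0.121] [0.534 0.156 0.138]
357 [0.48962938 0.10452465 0.04539432] [0.53711112 0.15539006 0.13981794]
0.05 43 [0.49  0.108 0.045] [0.533 0.13  0.06 ]
0.07 59 [0.49  0.106 0.06 ] [0.537 0.141 0.08 ]
0.09 64 [0.49  0.105 0.08 ] [0.53  0.136 0.1  ]
0.11 65 [0.491 0.106 0.1  ] [0.531 0.136 0.12 ]
0.13 126 [0.491 0.106 0.12 ] [0.536 0.155 0.14 ]
```

View pics/z1.png

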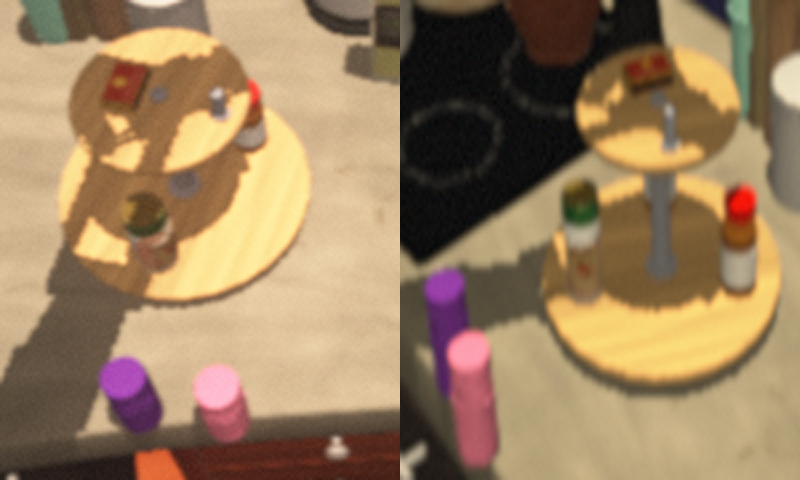

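The jar stands at about (0.512, 0.130), on the robot's side, with its cap visible in both views (top about (162,190)). Next I'll align the tool with x and see how it behaves at the edge of its reach, since that looks like the only way to tilt it.

Emit:
{"name": "move_arm", "arguments": {"motion": "0.2 -0.16 0.25 -0.2 0.04; 0.2 -0.16 0.25 -0.4 0.08; 0.2 -0.16 0.25 -0.6 0.12; 0.2 -0.16 0.25 -0.8 0.15; 0.2 -0.16 0.25 -1 0.18; 0.2 -0.16 0.25 -1 0.18; 0.2 -0.16 0.25 -1 0.18"}}

```text
time: 6.1
position: [0.5946, 0.1177, 0.6235]
tool_rot: [-0.047, 0.999, -0.0, 0.003]
ft_force: [0.0, -0.1, -0.4]
grip_width: 0.0523
grip_force: 0.0
```

Emit:
{"name": "move_arm", "arguments": {"motion": "0.2 0 0 -0.2 0; 0.2 0 0 -0.4 0; 0.2 0 0 -0.6 0; 0.2 0 0 -0.8 0; 0.2 0 0 -1 0; 0.2 0 0 -1 0; 0.2 0 0 -1 0"}}

```text
time: 6.68
position: [0.5581, 0.1105, 0.7689]
tool_rot: [-0.046, 0.999, 0.001, 0.01]
ft_force: [0.2, 0.1, -0.9]
grip_width: 0.0517
grip_force: 0.0
```

```bash
python3 - <<'E'
from h import *
o=robot.get_obs();print(o["position"],o["q"],o["tool_rot"].round(3));print(R.from_quat(o["tool_rot"]).as_matrix().round(3))
E
```

```text
[0.55810805 0.1104977  0.76889134] [-0.00297753  0.40260433  0.22173228  0.00648964  2.49760534 -1.66105579] [-0.046  0.999  0.001  0.01 ]
[[-0.996 -0.092  0.02 ]
 [-0.092  0.996  0.004]
 [-0.02   0.002 -1.   ]]
```

Emit:
{"name": "move_arm", "arguments": {"motion": "0.2 0 0 -1 0; 0.2 0 0 -1 0; 0.2 0 0 -1 0; 0.2 0 0 -1 0; 0.2 0 0 -1 0; 0.2 0 0 -1 0"}}

```text
time: 7.18
position: [0.4894, 0.0969, 0.8181]
tool_rot: [-0.046, 0.999, 0.003, 0.019]
ft_force: [-0.3, 0.3, -0.6]
grip_width: 0.0521
grip_force: 0.0
```

```bash
cat > st.py <<'E'
from h import *
o=robot.get_obs();print(o["time"],o["position"].round(4),o["q"].round(3));M=R.from_quat(o["tool_rot"]).as_matrix();print(M.round(3),"tilt",np.degrees(np.arccos(-M[2,2])).round(1))
E
python3 st.py
```

```text
7.1833 [0.4894 0.0969 0.8181] [-0.034  0.309  0.219  0.016  2.576 -1.683]
[[-0.995 -0.092  0.038]
 [-0.091  0.996  0.007]
 [-0.039  0.004 -0.999]] tilt 2.2
```

Emit:
{"name": "move_arm", "arguments": {"motion": "0.2 0 0 -1 0; 0.2 0 0 -1 0; 0.2 0 0 -1 0; 0.2 0 0 -1 0; 0.2 0 0 -1 0; 0.2 0 0 -1 0; 0.2 0 0 -1 0; 0.2 0 0 -1 0; 0.2 0 0 -1 0; 0.2 0 0 -1 0; 0.2 0 0 -1 0; 0.2 0 0 -1 0"}}

```text
time: 8.18
position: [0.4229, 0.0836, 0.8566]
tool_rot: [-0.046, 0.999, 0.004, 0.028]
ft_force: [0.2, -0.2, -0.4]
grip_width: 0.0519
grip_force: 0.0
```

```bash
python3 st.py
```

```text
8.1833 [0.4229 0.0836 0.8566] [-0.075  0.221  0.219  0.029  2.646 -1.712]
[[-0.994 -0.092  0.056]
 [-0.091  0.996  0.01 ]
 [-0.057  0.004 -0.998]] tilt 3.3
```

Emit:
{"name": "move_arm", "arguments": {"motion": "0.2 0 0 -1 0; 0.2 0 0 -1 0; 0.2 0 0 -1 0; 0.2 0 0 -1 0; 0.2 0 0 -1 0"}}

```text
time: 8.6
position: [0.3993, 0.0804, 0.8739]
tool_rot: [-0.046, 0.998, 0.002, 0.05]
ft_force: [0.2, -0.4, 0.5]
grip_width: 0.052
grip_force: 0.0
```

```bash
python3 st.py
```

```text
8.6 [0.3993 0.0804 0.8739] [-0.09   0.179  0.218  0.035  2.646 -1.72 ]
[[-0.991 -0.091  0.099]
 [-0.091  0.996  0.008]
 [-0.099 -0.001 -0.995]] tilt 5.7
```

Emit:
{"name": "move_arm", "arguments": {"motion": "0.2 0.6 0 -1 0; 0.2 0.6 0 -1 0; 0.2 0.6 0 -1 0; 0.2 0.6 0 -1 0; 0.2 0.6 0 -1 0"}}

```text
time: 9.02
position: [0.3583, 0.0877, 0.8981]
tool_rot: [-0.045, 0.996, -0.004, 0.082]
ft_force: [-0.5, 0.2, -0.0]
grip_width: 0.0519
grip_force: 0.0
```

```bash
python3 st.py
```

```text
9.0167 [0.3583 0.0877 0.8981] [-0.075  0.114  0.218  0.024  2.646 -1.715]
[[-0.982 -0.089  0.163]
 [-0.091  0.996 -0.001]
 [-0.163 -0.016 -0.987]] tilt 9.4
```

Emit:
{"name": "move_arm", "arguments": {"motion": "0.2 1 0 -1 0; 0.2 1 0 -1 0; 0.2 1 0 -1 0; 0.2 1 0 -1 0; 0.2 1 0 -1 0; 0.2 1 0 -1 0; 0.2 1 0 -1 0; 0.2 1 0 -1 0"}}

```text
time: 9.68
position: [0.2969, 0.124, 0.9215]
tool_rot: [-0.045, 0.992, -0.01, 0.117]
ft_force: [0.1, 0.6, 0.3]
grip_width: 0.0527
grip_force: 0.0
```

```bash
python3 st.py
```

```text
9.6833 [0.2969 0.124  0.9215] [ 0.069  0.042  0.219 -0.055  2.646 -1.644]
[[-0.968 -0.087  0.234]
 [-0.092  0.996 -0.01 ]
 [-0.232 -0.031 -0.972]] tilt 13.5
```

Emit:
{"name": "move_arm", "arguments": {"motion": "0.2 1 0 -1 0.028; 0.2 1 0 -1 0.028; 0.2 1 0 -1 0.028; 0.2 1 0 -1 0.028; 0.2 1 0 -1 0.028; 0.2 1 0 -1 0.028; 0.2 1 0 -1 0.028"}}

```text
time: 10.27
position: [0.2006, 0.1731, 0.9411]
tool_rot: [-0.001, 0.988, -0.006, 0.156]
ft_force: [-0.2, 0.9, 0.2]
grip_width: 0.0525
grip_force: 0.0
```

Emit:
{"name": "move_arm", "arguments": {"motion": "0.2 1 0 -1 0; 0.2 1 0 -1 0; 0.2 1 0 -1 0; 0.2 1 0 -1 0; 0.2 1 0 -1 0; 0.2 1 0 -1 0; 0.2 1 0 -1 0"}}

```text
time: 10.85
position: [0.0637, 0.2107, 0.9479]
tool_rot: [-0.005, 0.981, 0.009, 0.192]
ft_force: [0.6, 0.3, -0.0]
grip_width: 0.0523
grip_force: 0.0
```

```bash
python3 st.py
```

```text
10.85 [0.0637 0.2107 0.9479] [ 1.248 -0.019  0.219 -0.833  2.646 -1.129]
[[-0.926 -0.013  0.378]
 [-0.006  1.     0.02 ]
 [-0.378  0.016 -0.926]] tilt 22.2
```

Emit:
{"name": "move_arm", "arguments": {"motion": "0.2 -0.88 -0.45 0.36 0; 0.2 -0.88 -0.45 0.36 0; 0.2 -0.88 -0.45 0.36 0; 0.2 -0.88 -0.45 0.36 0; 0.2 -0.88 -0.45 0.36 0; 0.2 -0.88 -0.45 0.36 0; 0.2 -0.88 -0.45 0.36 0; 0.2 -0.88 -0.45 0.36 0"}}

```text
time: 11.52
position: [0.2615, 0.1197, 0.9445]
tool_rot: [-0.0, 0.982, 0.008, 0.19]
ft_force: [1.2, 0.4, -0.4]
grip_width: 0.0524
grip_force: 0.0
```

```bash
python3 st.py
```

```text
11.5167 [0.2615 0.1197 0.9445] [ 0.025 -0.067  0.275  0.012  2.551 -1.535]
[[-0.928 -0.004  0.373]
 [ 0.002  1.     0.016]
 [-0.373  0.016 -0.928]] tilt 21.9
```

Emit:
{"name": "move_arm", "arguments": {"motion": "0.2 0.6 0 -1 0; 0.2 0.6 0 -1 0; 0.2 0.6 0 -1 0; 0.2 0.6 0 -1 0; 0.2 0.6 0 -1 0; 0.2 0.6 0 -1 0; 0.2 0.6 0 -1 0"}}

```text
time: 12.1
position: [0.0979, 0.1347, 0.9668]
tool_rot: [-0.004, 0.977, 0.01, 0.212]
ft_force: [-0.7, 0.0, 0.7]
grip_width: 0.0526
grip_force: 0.0
```

Emit:
{"name": "move_arm", "arguments": {"motion": "0.2 0.6 -0.2 -1 0; 0.2 0.6 -0.2 -1 0; 0.2 0.6 -0.2 -1 0; 0.2 0.6 -0.2 -1 0; 0.2 0.6 -0.2 -1 0; 0.2 0.6 -0.2 -1 0; 0.2 0.6 -0.2 -1 0"}}

```text
time: 12.68
position: [0.0152, 0.1125, 0.9698]
tool_rot: [-0.008, 0.971, 0.02, 0.237]
ft_force: [0.2, 0.7, 0.1]
grip_width: 0.0522
grip_force: 0.0
```

```bash
python3 st.py
```

```text
12.6833 [0.0152 0.1125 0.9698] [ 1.673 -0.088  0.218 -1.339  2.646 -1.22 ]
[[-0.887 -0.024  0.461]
 [-0.005  0.999  0.042]
 [-0.461  0.034 -0.887]] tilt 27.6
```

Emit:
{"name": "move_arm", "arguments": {"motion": "1 -0.88 0 0.46 -0.024; 1 -0.88 0 0.46 -0.024; 1 -0.88 0 0.46 -0.024; 1 -0.88 0 0.46 -0.024; 1 -0.88 0 0.46 -0.024; 1 -0.88 0 0.46 -0.024; 1 -0.88 0 0.46 -0.024; 1 -0.88 0 0.46 -0.024; 1 -0.88 0 0.46 -0.024"}}

```text
time: 13.43
position: [0.1251, 0.1235, 0.9678]
tool_rot: [-0.04, 0.971, 0.012, 0.233]
ft_force: [-0.4, 0.6, -0.1]
grip_width: 0.0868
grip_force: 0.0
```

```bash
cat >> st.py <<'E'
import sys
if len(sys.argv)>1:
    t=np.array(eval(sys.argv[1]));print("shift",(M.T@(t-o["position"])/.2).round(3))
E
python3 st.py "[.448,.124,.213]"; python3 - <<'E'
from h import *
caps("top");caps("side")
E
```

```text
13.4333 [0.1251 0.1235 0.9678] [ 0.192 -0.215  0.275 -0.091  2.61  -1.549]
[[-0.888 -0.082  0.453]
 [-0.071  0.997  0.041]
 [-0.455  0.004 -0.891]] tilt 27.0
shift [ 0.282 -0.146  4.093]
top red 24 ctr [0.689  0.0484] az -45.2 r 0.11 ext [0.027 0.01 ] zmax 0.128
top peg/tool 33 [0.5947 0.0583 0.2333]
side red 81 ctr [0.6888 0.057 ] az -42.0 r 0.104 ext [0.037 0.041] zmax 0.127
side green 42 ctr [0.5089 0.1157] az -174.0 r 0.103 ext [0.037 0.017] zmax 0.138
side peg/tool 26 [0.5972 0.0533 0.2312]
```

Emit:
{"name": "move_arm", "arguments": {"motion": "1 0.07 -0.04 1 0; 1 0.07 -0.04 1 0; 1 0.07 -0.04 1 0; 1 0.07 -0.04 1 0; 1 0.07 -0.04 1 0; 1 0.07 -0.04 1 0"}}

```text
time: 14.03
position: [0.2025, 0.1232, 0.7704]
tool_rot: [-0.042, 0.975, 0.012, 0.22]
ft_force: [0.6, 0.2, -1.9]
grip_width: 0.087
grip_force: 0.0
```

Emit:
{"name": "move_arm", "arguments": {"motion": "1 0.07 -0.04 1 0; 1 0.07 -0.04 1 0; 1 0.07 -0.04 1 0; 1 0.07 -0.04 1 0; 1 0.07 -0.04 1 0"}}

```text
time: 14.45
position: [0.2825, 0.123, 0.5992]
tool_rot: [-0.042, 0.971, 0.011, 0.234]
ft_force: [0.3, 0.4, 0.5]
grip_width: 0.0869
grip_force: 0.0
```

Emit:
{"name": "move_arm", "arguments": {"motion": "1 0.07 -0.04 1 0; 1 0.07 -0.04 1 0; 1 0.07 -0.04 1 0; 1 0.07 -0.04 1 0; 1 0.07 -0.04 1 0; 1 0.07 -0.04 1 0; 1 0.07 -0.04 1 0"}}

```text
time: 15.03
position: [0.3621, 0.1226, 0.4151]
tool_rot: [-0.042, 0.972, 0.011, 0.233]
ft_force: [-0.4, -0.1, 1.8]
grip_width: 0.0872
grip_force: 0.0
```

```bash
python3 st.py "[.448,.124,.213]"
```

```text
15.0333 [0.3621 0.1226 0.4151] [-0.004 -0.252  1.951  0.053  0.974 -1.681]
[[-0.888 -0.087  0.451]
 [-0.077  0.996  0.042]
 [-0.453  0.002 -0.891]] tilt 26.9
shift [ 0.076 -0.033  1.095]
```

Emit:
{"name": "move_arm", "arguments": {"motion": "1 0.07 -0.03 0.25 0; 1 0.07 -0.03 0.45 0; 1 0.07 -0.03 0.65 0; 1 0.07 -0.03 0.85 0; 1 0.07 -0.03 1 0; 1 0.07 -0.03 1 0; 1 0.07 -0.03 1 0"}}

```text
time: 15.62
position: [0.4419, 0.1233, 0.2297]
tool_rot: [-0.041, 0.972, 0.012, 0.233]
ft_force: [0.3, -0.7, 0.2]
grip_width: 0.087
grip_force: 0.0
```

```bash
python3 st.py "[.517,.1305,.080]"; python3 - <<'E'
from h import *
i1,_,P=caps("top");i2,d,P2=caps("side")
a=cv2.resize(i1[110:290,110:260],(400,480),interpolation=cv2.INTER_CUBIC)
b=cv2.resize(i2[85:205,160:300],(400,480),interpolation=cv2.INTER_CUBIC)
cv2.imwrite("pics/z2.png",np.hstack([a,b])[...,::-1])
E
```

```text
15.6167 [0.4419 0.1233 0.2297] [-1.000e-03  1.880e-01  2.165e+00  1.340e-01  3.220e-01 -1.773e+00]
[[-0.888 -0.085  0.452]
 [-0.074  0.996  0.042]
 [-0.454  0.004 -0.891]] tilt 27.0
shift [0.003 0.001 0.838]
top red 24 ctr [0.6878 0.0485] az -45.6 r 0.109 ext [0.026 0.01 ] zmax 0.128
top peg/tool 32 [0.5947 0.0581 0.2338]
side red 79 ctr [0.6889 0.0588] az -41.2 r 0.103 ext [0.037 0.041] zmax 0.128
side green 42 ctr [0.5086 0.117 ] az -174.7 r 0.103 ext [0.035 0.024] zmax 0.137
side peg/tool 25 [0.5974 0.0531 0.2313]
```

View pics/z2.png

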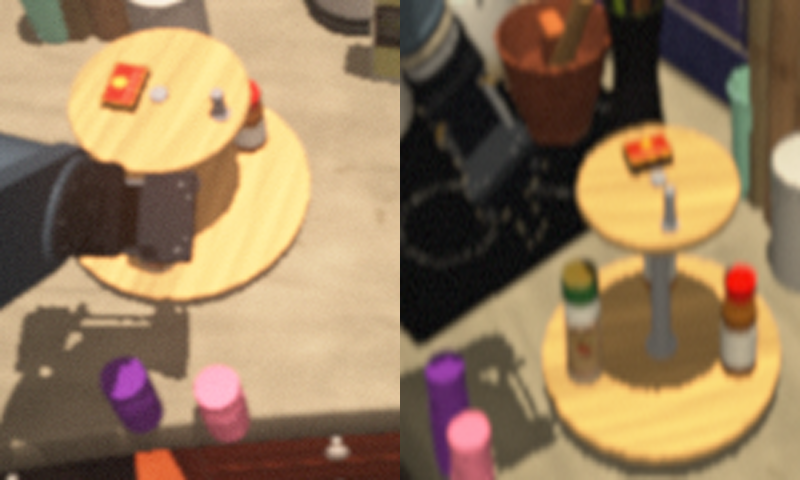

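The jar is untouched, with the gripper poised above and outside it, clear of the rim. I'll advance along the tool axis.

Emit:
{"name": "move_arm", "arguments": {"motion": "1 0 0 0.1 0; 1 0 0 0.2 0; 1 0 0 0.3 0; 1 0 0 0.4 0; 1 0 0 0.5 0; 1 0 0 0.5 0"}}

```text
time: 16.22
position: [0.4875, 0.1269, 0.1441]
tool_rot: [-0.04, 0.97, 0.012, 0.238]
ft_force: [-0.0, 0.8, 0.3]
grip_width: 0.0867
grip_force: 0.0
```

Emit:
{"name": "move_arm", "arguments": {"motion": "1 0 0 0.1 0; 1 0 0 0.2 0; 1 0 0 0.28 0; 1 0 0 0.34 0; 1 0 0 0.34 0; 1 0 0 0.34 0"}}

```text
time: 16.72
position: [0.5246, 0.1336, 0.0945]
tool_rot: [-0.041, 0.973, 0.008, 0.225]
ft_force: [-0.2, -0.2, 0.1]
grip_width: 0.0869
grip_force: 0.0
```

```bash
python3 st.py "[.517,.1305,.080]"; python3 - <<'E'
from h import *
i1,_,P=caps("top");i2,d,P2=caps("side")
a=cv2.resize(i1[110:290,110:260],(400,480),interpolation=cv2.INTER_CUBIC)
b=cv2.resize(i2[85:205,160:300],(400,480),interpolation=cv2.INTER_CUBIC)
cv2.imwrite("pics/z3.png",np.hstack([a,b])[...,::-1])
E
```

```text
16.7167 [0.5246 0.1336 0.0945] [ 0.031  0.588  2.093  1.235  0.022 -2.855]
[[-0.895 -0.084  0.437]
 [-0.077  0.996  0.034]
 [-0.439 -0.003 -0.899]] tilt 26.0
shift [ 0.067 -0.012  0.048]
top red 25 ctr [0.689  0.0485] az -45.2 r 0.11 ext [0.028 0.011] zmax 0.127
top peg/tool 34 [0.5945 0.0581 0.2332]
side red 80 ctr [0.6892 0.0586] az -41.1 r 0.103 ext [0.04  0.045] zmax 0.128
side peg/tool 25 [0.5972 0.0529 0.2319]
```

View pics/z3.png

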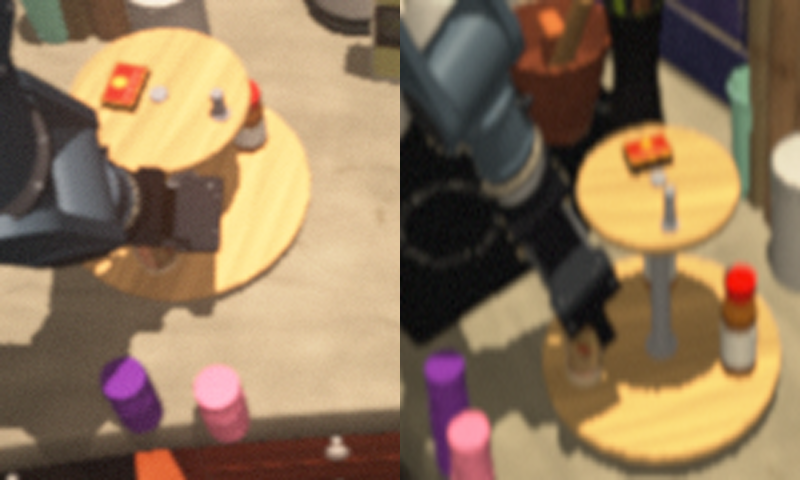

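The gripper straddles the jar, but joint 5 is at its end stop (q5≈0). I'll fit the planar kinematics to see what this tilt allows.

```bash
cat > kin.py <<'E'
import numpy as np
from scipy.optimize import fsolve
S=np.array([[.2214,.5838,.2297,1.0295,.5284,1.4338,1.1814],[.5993,.0582,.2212,-.0886,.5067,1.5027,1.1313],[.5581,.1105,.7689,-.003,.4026,.2217,2.4976],[.2615,.1197,.9445,.025,-.067,.275,2.551],[.3621,.1226,.4151,-.004,-.252,1.951,.974],[.4419,.1233,.2297,-.001,.188,2.165,.322]])
x,y,z,a,b,c,d=S.T;r=x*np.cos(a)+y*np.sin(a);o=0*a
s=[b,b+c,b+c+d]
A=np.vstack([np.c_[np.sin(s[0]),np.sin(s[1]),np.sin(s[2]),o+1,o],np.c_[np.cos(s[0]),np.cos(s[1]),np.cos(s[2]),o,o+1]])
p,res,*_=np.linalg.lstsq(A,np.r_[r,z],rcond=None);
def ik(r,z,t):
    L2,L3,L5,r0,h=p;w=np.array([r-r0-L5*np.sin(np.pi-t),z-h-L5*np.cos(np.pi-t)]);D=np.hypot(*w)
    cc=(D*D-L2**2-L3**2)/2/L2/L3
    if abs(cc)>1:return None
    q3=np.arccos(cc);q2=np.arctan2(w[0],w[1])-np.arctan2(L3*np.sin(q3),L2+L3*np.cos(q3));return np.array([q2,q3,np.pi-t-q2-q3])
if __name__=="__main__":
    print("links",p.round(4),res)
    for t in(20,25,26.5,30):
        for rr,zz in((.517,.08),(.517,.09),(.517,.098),(.5246,.0945),(.51,.105),(.587,.06),(.587,.07),(.587,.08)):
            print(t,rr,zz,ik(rr,zz,np.radians(t)).round(3))
E
python3 kin.py
```

```text
links [0.426  0.3946 0.1183 0.0733 0.1729] [0.03288707]
20 0.517 0.08 [0.535 2.116 0.141]
20 0.517 0.09 [0.511 2.114 0.167]
20 0.517 0.098 [0.492 2.112 0.188]
20 0.5246 0.0945 [0.511 2.092 0.19 ]
20 0.51 0.105 [0.466 2.13  0.197]
20 0.587 0.06 [0.671 1.914 0.207]
20 0.587 0.07 [0.65  1.914 0.228]
20 0.587 0.08 [0.63  1.913 0.25 ]
25 0.517 0.08 [0.533 2.143 0.029]
25 0.517 0.09 [0.508 2.141 0.056]
25 0.517 0.098 [0.489 2.14  0.077]
25 0.5246 0.0945 [0.507 2.119 0.078]
25 0.51 0.105 [0.462 2.158 0.086]
25 0.587 0.06 [0.668 1.943 0.095]
25 0.587 0.07 [0.646 1.943 0.117]
25 0.587 0.08 [0.625 1.942 0.138]
26.5 0.517 0.08 [ 0.533  2.151 -0.004]
26.5 0.517 0.09 [0.508 2.149 0.022]
26.5 0.517 0.098 [0.488 2.148 0.043]
26.5 0.5246 0.0945 [0.507 2.128 0.045]
26.5 0.51 0.105 [0.461 2.166 0.052]
26.5 0.587 0.06 [0.667 1.951 0.061]
26.5 0.587 0.07 [0.645 1.951 0.083]
26.5 0.587 0.08 [0.624 1.95  0.105]
30 0.517 0.08 [ 0.534  2.169 -0.084]
30 0.517 0.09 [ 0.508  2.168 -0.058]
30 0.517 0.098 [ 0.488  2.166 -0.036]
30 0.5246 0.0945 [ 0.507  2.146 -0.035]
30 0.51 0.105 [ 0.461  2.184 -0.027]
30 0.587 0.06 [ 0.667  1.969 -0.018]
30 0.587 0.07 [0.644 1.97  0.004]
30 0.587 0.08 [0.623 1.969 0.026]
```

Emit:
{"name": "move_arm", "arguments": {"motion": "1 0 0 -0.1 0; 1 0 0 -0.2 0; 1 0 0 -0.35 0; 1 0 0 -0.5 0; 1 0 0 -0.7 0; 1 0 0 -0.8 0; 1 0 0 -0.8 0"}}

```text
time: 17.4
position: [0.4679, 0.1318, 0.2062]
tool_rot: [-0.039, 0.974, 0.006, 0.221]
ft_force: [1.3, 0.8, 0.1]
grip_width: 0.0869
grip_force: 0.0
```

```bash
python3 st.py "[.43,.12,.25]"
```

```text
17.4 [0.4679 0.1318 0.2062] [ 0.035  0.279  2.116  0.05   0.302 -1.662]
[[-0.899 -0.08   0.43 ]
 [-0.074  0.997  0.03 ]
 [-0.431 -0.005 -0.902]] tilt 25.5
shift [ 0.081 -0.045 -0.281]
```

Emit:
{"name": "move_arm", "arguments": {"motion": "1 0 0 -0.2 0; 1 0 0 -0.4 0.04; 1 0 0 -0.6 0.08; 1 0 0 -0.7 0.12; 1 0 0 -0.7 0.16; 1 0 0 -0.7 0.2; 1 0 0 -0.7 0.24; 1 0 0 -0.7 0.28; 1 0 0 -0.7 0.32; 1 0 0 -0.7 0.36; 1 0 0 -0.7 0.4; 1 0 0 -0.7 0.43"}}

```text
time: 18.4
position: [0.407, 0.1275, 0.3325]
tool_rot: [0.581, 0.783, 0.145, 0.169]
ft_force: [0.8, -0.9, 0.5]
grip_width: 0.0868
grip_force: 0.0
```

Emit:
{"name": "move_arm", "arguments": {"motion": "1 0 0 0 0.04; 1 0 0 0 0.08; 1 0 0 0 0.12; 1 0 0 0 0.16; 1 0 0 0 0.2; 1 0 0 0 0.24; 1 0 0 0 0.28; 1 0 0 0 0.32; 1 0 0 0 0.36; 1 0 0 0 0.4; 1 0 0 0 0.44; 1 0 0 0 0.47"}}

```text
time: 19.4
position: [0.407, 0.1275, 0.3324]
tool_rot: [0.957, 0.188, 0.221, 0.027]
ft_force: [-0.1, -0.2, 1.6]
grip_width: 0.0871
grip_force: 0.0
```

Emit:
{"name": "move_arm", "arguments": {"motion": "1 0 0 0 0.04; 1 0 0 0 0.08; 1 0 0 0 0.1; 1 0 0 0 0.1"}}

```text
time: 19.73
position: [0.4072, 0.1276, 0.3324]
tool_rot: [0.974, 0.039, 0.222, -0.007]
ft_force: [-0.1, 0.3, -0.1]
grip_width: 0.0872
grip_force: 0.0
```

```bash
python3 st.py "[.51,.13,.09]"; sed -i 's/^A=.*/def row(s):\n    o=0*s[0];sn=[np.sin(k) for k in s];cs=[np.cos(k) for k in s];return np.vstack([np.c_[sn[0],sn[1],sn[2],cs[1],cs[2],o+1,o],np.c_[cs[0],cs[1],cs[2],-sn[1],-sn[2],o,o+1]])\nA=row(s)/; ' kin.py; sed -i '/^def ik/,$d' kin.py; echo 'print(p.round(4),res, (A@p-np.r_[r,z]).round(3))'>>kin.py; python3 kin.py
```

```text
19.7333 [0.4072 0.1276 0.3324] [ 0.026 -0.055  2.036  0.031  0.712  1.498]
[[ 0.898  0.079  0.433]
 [ 0.072 -0.997  0.031]
 [ 0.434  0.003 -0.901]] tilt 25.7
shift [-0.063  0.025  1.315]
[ 5.895e-01  3.915e-01  2.997e-01  1.141e-01  4.000e-04 -1.000e-04
  2.751e-01] [7.91239556e-08] [-0. -0.  0.  0. -0.  0.  0.  0. -0.  0.  0. -0.]
```

Emit:
{"name": "move_arm", "arguments": {"motion": "1 -0.064 0.02 0.2 0; 1 -0.064 0.02 0.4 0; 1 -0.064 0.02 0.55 0; 1 -0.064 0.02 0.7 0; 1 -0.064 0.02 0.8 0; 1 -0.064 0.02 0.88 0; 1 -0.064 0.02 0.94 0; 1 -0.064 0.02 1 0; 1 -0.064 0.02 1 0; 1 -0.064 0.02 1 0"}}

```text
time: 20.57
position: [0.4835, 0.1296, 0.1465]
tool_rot: [0.974, 0.04, 0.222, -0.008]
ft_force: [-0.3, -0.7, -0.6]
grip_width: 0.0869
grip_force: 0.0
```

```bash
python3 st.py "[.517,.1315,.075]"
```

```text
20.5667 [0.4835 0.1296 0.1465] [0.025 0.435 2.15  0.197 0.112 1.324]
[[ 0.898  0.08   0.432]
 [ 0.074 -0.997  0.033]
 [ 0.433  0.002 -0.901]] tilt 25.6
shift [-0.004  0.003  0.395]
```

Now through the wrist singularity, slowly.

Emit:
{"name": "move_arm", "arguments": {"motion": "1 0 0 0.04 0; 1 0 0 0.08 0; 1 0 0 0.11 0; 1 0 0 0.14 0; 1 0 0 0.17 0; 1 0 0 0.2 0; 1 0 0 0.23 0; 1 0 0 0.26 0; 1 0 0 0.29 0; 1 0 0 0.32 0; 1 0 0 0.36 0; 1 0 0 0.395 0"}}

```text
time: 21.57
position: [0.5176, 0.1331, 0.0882]
tool_rot: [0.975, 0.04, 0.22, -0.009]
ft_force: [0.3, -0.3, 0.1]
grip_width: 0.0869
grip_force: 0.0
```

Emit:
{"name": "move_arm", "arguments": {"motion": "1 0 0 0 0; 1 0 0 0 0; 1 0 0 0 0"}}

```text
time: 21.82
position: [0.5171, 0.1329, 0.0877]
tool_rot: [0.975, 0.039, 0.219, -0.009]
ft_force: [-0.0, -0.4, 0.4]
grip_width: 0.087
grip_force: 0.0
```

```bash
python3 st.py "[.517,.1315,.075]"
```

```text
21.8167 [0.5171 0.1329 0.0877] [ 0.029  0.599  2.107  1.838  0.024 -0.314]
[[ 0.901  0.081  0.427]
 [ 0.073 -0.997  0.035]
 [ 0.428 -0.001 -0.904]] tilt 25.4
shift [-0.028  0.007  0.057]
```

Emit:
{"name": "move_arm", "arguments": {"motion": "1 -0.01 0 0.02 0; 1 -0.02 0 0.04 0; 1 -0.03 0 0.06 0; 1 -0.03 0 0.06 0; 1 -0.03 0 0.06 0"}}

```text
time: 22.23
position: [0.5166, 0.1329, 0.0737]
tool_rot: [0.975, 0.039, 0.219, -0.009]
ft_force: [0.2, -0.2, 0.1]
grip_width: 0.087
grip_force: 0.0
```

```bash
python3 st.py "[.517,.1315,.075]"
```

```text
22.2333 [0.5166 0.1329 0.0737] [ 0.029  0.634  2.114  2.692  0.052 -1.168]
[[ 0.901  0.08   0.426]
 [ 0.072 -0.997  0.035]
 [ 0.427 -0.001 -0.904]] tilt 25.3
shift [ 0.004  0.007 -0.005]
```

Emit:
{"name": "move_arm", "arguments": {"motion": "0.4 0 0 0 0; 0.2 0 0 0 0; 0 0 0 0 0; -0.2 0 0 0 0; -0.4 0 0 0 0; -0.4 0 0 0 0; -0.4 0 0 0 0; -0.4 0 0 0 0", "newtons": 20}}

```text
time: 22.9
position: [0.5168, 0.1328, 0.0734]
tool_rot: [0.975, 0.039, 0.219, -0.009]
ft_force: [0.5, -0.4, 0.7]
grip_width: 0.0453
grip_force: 20.0
```

```bash
python3 st.py "[.5166,.1329,.0787]"; python3 - <<'E'
from h import *
o=robot.get_obs();print(o["grip_width"],o["grip_force"],o["ft_force"])
i1,_,P=caps("top");i2,d,P2=caps("side")
a=cv2.resize(i1[110:290,110:260],(400,480),interpolation=cv2.INTER_CUBIC)
b=cv2.resize(i2[85:205,160:300],(400,480),interpolation=cv2.INTER_CUBIC)
cv2.imwrite("pics/z4.png",np.hstack([a,b])[...,::-1])
# tray / salt from saved first top view
T=np.load("top0.npz")["P"]; x,y=np.meshgrid(np.arange(512),np.arange(384))
m=(T[...,2]>.092)&(T[...,2]<.115)&(x>325)&(x<370)&(y>190)&(y<240);q=T[m];print("salt",len(q),cv2.minEnclosingCircle(q[:,:2].astype(np.float32)),q[:,2].max())
E
```

```text
22.9 [0.5168 0.1328 0.0734] [ 0.029  0.634  2.113  2.688  0.052 -1.163]
[[ 0.901  0.08   0.426]
 [ 0.072 -0.997  0.035]
 [ 0.427 -0.001 -0.904]] tilt 25.3
shift [ 0.01  -0.    -0.025]
0.04528726887043864 19.992983079250735 [ 0.46769741 -0.40742979  0.70358891]
top red 23 ctr [0.6898 0.0482] az -45.0 r 0.111 ext [0.026 0.01 ] zmax 0.128
top peg/tool 33 [0.5947 0.0583 0.2333]
side red 81 ctr [0.6881 0.0581] az -41.8 r 0.103 ext [0.036 0.045] zmax 0.128
side peg/tool 27 [0.5973 0.0523 0.2314]
salt 345 ((0.5326341390609741, -0.38615351915359497), 0.030688956379890442) 0.1105887449294688
```

View pics/z4.png

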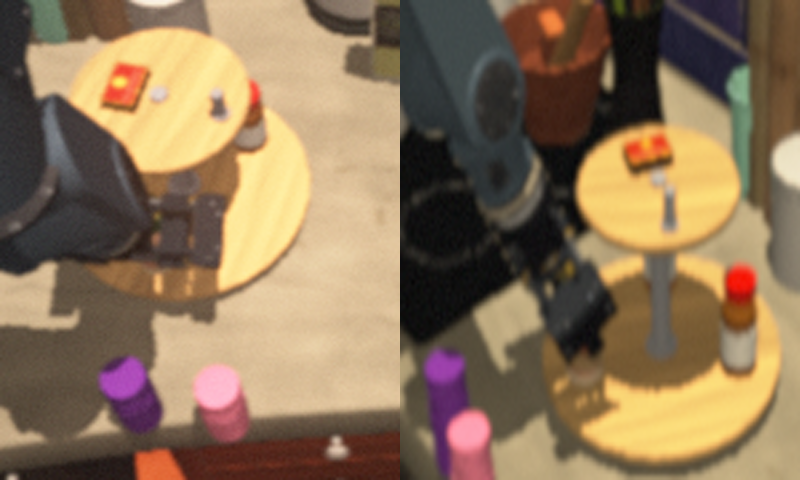

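Gripped at 45 mm width and 20 N. I'll lift it slightly, draw it out from under the rim, then raise it.

Emit:
{"name": "move_arm", "arguments": {"motion": "-0.4 0.008 0 -0.018 0; -0.4 0.02 0 -0.044 0; -0.4 0.02 0 -0.044 0; -0.4 -0.01 0 -0.055 0; -0.4 -0.04 0 -0.07 0; -0.4 -0.07 -0.01 -0.085 0; -0.4 -0.1 -0.01 -0.1 0; -0.4 -0.13 -0.01 -0.115 0; -0.4 -0.16 -0.02 -0.13 0; -0.4 -0.19 -0.02 -0.145 0; -0.4 -0.205 -0.02 -0.15 0; -0.4 -0.205 -0.02 -0.15 0"}}

```text
time: 24.0
position: [0.4654, 0.1328, 0.0826]
tool_rot: [0.975, 0.039, 0.217, -0.009]
ft_force: [-0.4, -0.1, -0.4]
grip_width: 0.0455
grip_force: 20.0
```

```bash
python3 st.py "[.46,.11,.30]"; python3 - <<'E'
from h import *
o=robot.get_obs();print(o["grip_width"],o["grip_force"],o["ft_force"])
caps("side")
E
```

```text
24.0 [0.4654 0.1328 0.0826] [ 0.033  0.6    2.23   2.979  0.128 -1.451]
[[ 0.902  0.08   0.424]
 [ 0.072 -0.997  0.035]
 [ 0.425 -0.001 -0.905]] tilt 25.1
shift [ 0.429  0.11  -1.   ]
0.04553149030798242 19.99214467751699 [-0.39645387 -0.10689315 -0.403516  ]
side red 80 ctr [0.6888 0.0593] az -41.0 r 0.102 ext [0.038 0.046] zmax 0.129
side peg/tool 26 [0.5963 0.0521 0.232 ]
```

Emit:
{"name": "move_arm", "arguments": {"motion": "-0.4 0.01 0 -0.022 0; -0.4 0.03 0 -0.064 0; -0.4 0.05 0 -0.106 0; -0.4 0.07 0 -0.149 0; -0.4 0.09 0 -0.192 0; -0.4 0.11 0 -0.234 0; -0.4 0.135 0 -0.288 0; -0.4 0.16 0 -0.341 0; -0.4 0.19 0 -0.405 0; -0.4 0.22 0 -0.468 0; -0.4 0.25 0 -0.532 0; -0.4 0.276 0 -0.588 0"}}

```text
time: 25.05
position: [0.4766, 0.1588, 0.1543]
tool_rot: [0.968, 0.05, 0.239, -0.049]
ft_force: [0.1, 0.3, -1.3]
grip_width: 0.0451
grip_force: 20.0
```

Emit:
{"name": "move_arm", "arguments": {"motion": "-0.4 0 0 0 0; -0.4 0 0 0 0"}}

```text
time: 25.22
position: [0.4768, 0.1587, 0.1543]
tool_rot: [0.968, 0.05, 0.24, -0.048]
ft_force: [0.3, 0.2, -0.7]
grip_width: 0.0455
grip_force: 20.0
```

```bash
python3 st.py "[.54,-.05,.25]"; python3 - <<'E'
from h import *
for n in("top","side"):
    im,d,P=look(n)
    r=np.hypot(P[...,0]-C[0],P[...,1]-C[1])
    s=im[85:265,110:260] if n=="top" else im[55:235,150:300]
    s=cv2.resize(s,(400,480),interpolation=cv2.INTER_CUBIC); a=s if n=="top" else np.hstack([a,s])
cv2.imwrite("pics/z5.png",a[...,::-1])
E
```

```text
25.2167 [0.4768 0.1587 0.1543] [0.037 0.422 2.18  1.074 0.114 0.459]
[[ 0.88   0.12   0.46 ]
 [ 0.073 -0.99   0.117]
 [ 0.47  -0.069 -0.88 ]] tilt 28.4
shift [ 0.426  1.038 -0.398]
```

View pics/z5.png

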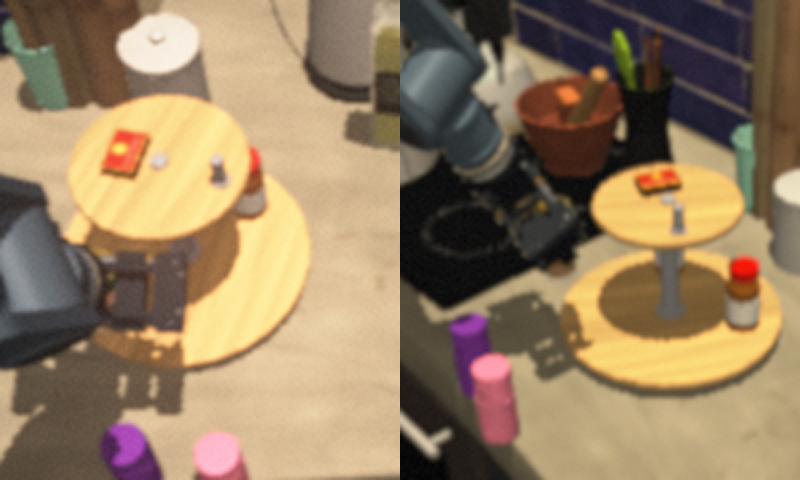

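The jar is held and clear of the rim; the carousel, matchbox and both other jars are undisturbed. The wrist drifted a few degrees at the singularity, which I'll correct by turning about the tool axis while rising.

Emit:
{"name": "move_arm", "arguments": {"motion": "-0.4 0.02 -0.005 -0.06 -0.005; -0.4 0.05 -0.01 -0.15 -0.015; -0.4 0.09 -0.02 -0.25 -0.025; -0.4 0.12 -0.03 -0.35 -0.035; -0.4 0.15 -0.04 -0.45 -0.042; -0.4 0.17 -0.05 -0.52 -0.047; -0.4 0.19 -0.05 -0.57 -0.047; -0.4 0.19 -0.05 -0.57 -0.047; -0.4 0.19 -0.05 -0.57 -0.047"}}

```text
time: 26.07
position: [0.4559, 0.1582, 0.2725]
tool_rot: [0.962, 0.121, 0.242, -0.031]
ft_force: [0.9, -0.2, -0.7]
grip_width: 0.0455
grip_force: 20.0
```

```bash
cat >> st.py <<'E'
M0=R.from_quat([.975,.039,.219,-.009]).as_matrix();a=M@M0.T[:,2];print("jar axis",a.round(3),"tool",R.from_matrix(M).as_quat().round(3))
E
python3 st.py "[.5,-.05,.25]"
```

```text
26.0667 [0.4559 0.1582 0.2725] [0.037 0.127 2.074 0.226 0.467 1.181]
[[ 0.854  0.247  0.459]
 [ 0.217 -0.969  0.118]
 [ 0.474 -0.001 -0.881]] tilt 28.3
shift [-0.091  1.063  0.077]
jar axis [-0.05  -0.013  0.999] tool [ 0.962  0.121  0.242 -0.031]
```

```bash
cat > tgt.py <<'E'
from h import *
import sys
o=robot.get_obs();M=R.from_quat(o["tool_rot"]).as_matrix();p=o["position"]
M0=R.from_quat([.975,.039,.219,-.009]).as_matrix();D=M@M0.T
b=p+D@(np.array([.512,.131,.030])-np.array([.5168,.1328,.0734]))
print("t",o["time"],"q",o["q"].round(3),"base",b.round(4),"axis",D[:,2].round(3),"grip",o["grip_width"].round(4),o["grip_force"],"f",o["ft_force"].round(1))
for a in sys.argv[1:]:
    t=np.array(eval(a));print(a,"shift",(M.T@(t-b)/.2).round(3))
E
python3 tgt.py "[.46,-.04,.22]" "[.545,-.262,.12]"
```

```text
Traceback (most recent call last):
  File "tgt.py", line 6, in <module>
    print("t",o["time"],"q",o["q"].round(3),"base",b.round(4),"axis",D[:,2].round(3),"grip",o["grip_width"].round(4),o["grip_force"],"f",o["ft_force"].round(1))
                                                                                            ^^^^^^^^^^^^^^^^^^^^^
AttributeError: 'float' object has no attribute 'round'
```

```bash
sed -i 's/o\["grip_width"\].round(4)/o["grip_width"]/' tgt.py; python3 tgt.py "[.46,-.04,.22]" "[.545,-.262,.12]"
```

```text
t 26.0667 q [0.037 0.127 2.074 0.226 0.467 1.181] base [0.4536 0.1562 0.2289] axis [-0.05  -0.013  0.999] grip 0.045517600176704365 19.99226764209652 f [ 0.9 -0.2 -0.7]
[.46,-.04,.22] shift [-0.207  0.958 -0.062]
[.545,-.262,.12] shift [-0.322  2.14   0.442]
```

Emit:
{"name": "move_arm", "arguments": {"motion": "-0.4 -0.02 0.08 -0.005 0; -0.4 -0.05 0.22 -0.02 0; -0.4 -0.08 0.38 -0.03 0; -0.4 -0.12 0.54 -0.04 0; -0.4 -0.15 0.7 -0.05 0; -0.4 -0.18 0.84 -0.06 0; -0.4 -0.2 0.92 -0.06 0; -0.4 -0.207 0.958 -0.062 0; -0.4 -0.207 0.958 -0.062 0; -0.4 -0.207 0.958 -0.062 0"}}

```text
time: 26.9
position: [0.4618, -0.0375, 0.2626]
tool_rot: [0.963, 0.12, 0.241, -0.032]
ft_force: [0.6, -0.0, -1.2]
grip_width: 0.0453
grip_force: 20.0
```

```bash
python3 tgt.py "[.52,-.2,.18]" "[.545,-.262,.10]"
```

```text
t 26.9 q [-0.559  0.133  2.105  0.608  0.643  0.318] base [ 0.4594 -0.0395  0.219 ] axis [-0.047 -0.015  0.999] grip 0.04526432064220901 19.99235397835946 f [ 0.6 -0.  -1.2]
[.52,-.2,.18] shift [-0.006  0.853  0.215]
[.545,-.262,.10] shift [-0.155  1.186  0.588]
```

Emit:
{"name": "move_arm", "arguments": {"motion": "-0.4 0 0.08 0.02 0; -0.4 0 0.2 0.05 0; -0.4 0 0.34 0.09 0; -0.4 0 0.48 0.12 0; -0.4 0 0.62 0.16 0; -0.4 0 0.74 0.19 0; -0.4 0 0.82 0.21 0; -0.4 -0.006 0.853 0.215 0; -0.4 -0.006 0.853 0.215 0; -0.4 -0.006 0.853 0.215 0"}}

```text
time: 27.73
position: [0.5226, -0.1966, 0.2248]
tool_rot: [0.962, 0.121, 0.241, -0.032]
ft_force: [0.1, 0.5, -1.1]
grip_width: 0.0454
grip_force: 20.0
```

```bash
python3 tgt.py "[.545,-.262,.06]"; python3 - <<'E'
from h import *
for n in("top","side"):
    im,d,P=look(n)
    s=im[110:260,250:400] if n=="top" else im[180:330,210:360]
    s=cv2.resize(s,(400,480),interpolation=cv2.INTER_CUBIC); a=s if n=="top" else np.hstack([a,s])
cv2.imwrite("pics/z6.png",a[...,::-1])
E
```

```text
t 27.7333 q [-0.79   0.361  1.9    0.658  0.733  0.066] base [ 0.5202 -0.1986  0.1812] axis [-0.048 -0.015  0.999] grip 0.04543541214555277 19.992419180493926 f [ 0.1  0.5 -1.1]
[.545,-.262,.06] shift [-0.25   0.34   0.553]
```

View pics/z6.png

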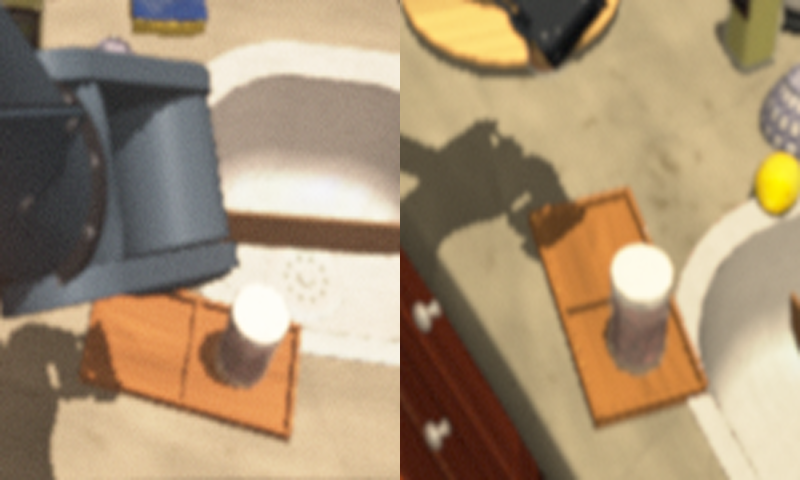

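The tray's left compartment is empty, with the salt jar at its right and the hand approaching from the left, clear of both. I'll go down above the compartment.

Emit:
{"name": "move_arm", "arguments": {"motion": "-0.4 -0.03 0.04 0.06 0; -0.4 -0.07 0.1 0.16 0; -0.4 -0.12 0.16 0.27 0; -0.4 -0.17 0.23 0.38 0; -0.4 -0.21 0.29 0.47 0; -0.4 -0.24 0.33 0.53 0; -0.4 -0.25 0.34 0.553 0; -0.4 -0.25 0.34 0.553 0; -0.4 -0.25 0.34 0.553 0"}}

```text
time: 28.58
position: [0.5479, -0.2612, 0.1045]
tool_rot: [0.962, 0.121, 0.242, -0.031]
ft_force: [-0.5, 0.4, -1.5]
grip_width: 0.0453
grip_force: 20.0
```

```bash
python3 tgt.py "[.545,-.262,.010]"; python3 - <<'E'
from h import *
im,d,P=look("side")
# tray rim, salt, jar in grip
h=cv2.cvtColor(im,cv2.COLOR_RGB2HSV).astype(int)
m=(P[...,2]>.012)&(P[...,2]<.024)&(P[...,0]>.42)&(P[...,0]<.66)&(P[...,1]<-.19)&(P[...,1]>-.48)&(h[...,1]>110)
r=cv2.minAreaRect(P[m][:,:2].astype(np.float32));print("tray",r)
m=(P[...,2]>.095)&(P[...,2]<.115)&(np.hypot(P[...,0]-.533,P[...,1]+.386)<.04);q=P[m];print("salt",q.min(0),q.max(0))
m=(np.hypot(P[...,0]-.545,P[...,1]+.262)<.04)&(P[...,2]>.03)&(P[...,2]<.16)
q=P[m]
for z in np.arange(.04,.18,.01):
    k=q[abs(q[:,2]-z)<.005]
    if len(k)>3:print(round(z,2),len(k),k[:,:2].min(0).round(3),k[:,:2].max(0).round(3))
print("lowest",q[:,2].min())
E
```

```text
t 28.5833 q [-0.845  0.635  1.857  0.862  0.588 -0.241] base [ 0.5456 -0.2632  0.0609] axis [-0.049 -0.014  0.999] grip 0.045321674842196416 19.992516631959916 f [-0.5  0.4 -1.5]
[.545,-.262,.010] shift [-0.122 -0.006  0.224]
tray ((0.5360994338989258, -0.3332664668560028), (0.24420702457427979, 0.12025295943021774), 82.13235473632812)
salt [ 0.50363939 -0.42147568  0.09518918] [ 0.5625453  -0.35898495  0.11212641]
0.06 7 [ 0.527 -0.281] [ 0.543 -0.255]
0.07 16 [ 0.525 -0.281] [ 0.54  -0.259]
0.08 13 [ 0.524 -0.279] [ 0.534 -0.261]
0.14 5 [ 0.522 -0.265] [ 0.524 -0.255]
0.15 6 [ 0.52 -0.27] [ 0.525 -0.263]
0.16 5 [ 0.521 -0.276] [ 0.525 -0.266]
lowest 0.0615416924422334
```

Emit:
{"name": "move_arm", "arguments": {"motion": "-0.4 -0.015 0 0.03 0; -0.4 -0.04 0 0.075 0; -0.4 -0.065 0 0.12 0; -0.4 -0.085 0 0.16 0; -0.4 -0.1 0 0.188 0; -0.4 -0.112 0 0.208 0; -0.4 -0.117 0 0.215 0; -0.4 -0.117 0 0.215 0; -0.4 -0.117 0 0.215 0"}}

```text
time: 29.38
position: [0.5479, -0.2625, 0.0554]
tool_rot: [0.962, 0.121, 0.242, -0.031]
ft_force: [0.1, -0.4, -0.5]
grip_width: 0.0451
grip_force: 20.0
```

Emit:
{"name": "move_arm", "arguments": {"motion": "-0.4 -0.003 0 0.006 0; -0.4 -0.007 0 0.013 0; -0.4 -0.01 0 0.018 0; -0.4 -0.01 0 0.018 0; -0.4 -0.01 0 0.018 0"}}

```text
time: 29.8
position: [0.5477, -0.2625, 0.0509]
tool_rot: [0.962, 0.121, 0.242, -0.031]
ft_force: [0.1, 0.2, -0.5]
grip_width: 0.0455
grip_force: 20.0
```

```bash
python3 tgt.py "[.545,-.262,.006]"
```

```text
t 29.8 q [-0.846  0.739  1.873  1.02   0.517 -0.428] base [ 0.5454 -0.2645  0.0073] axis [-0.049 -0.013  0.999] grip 0.04550148231767839 19.992262580540228 f [ 0.1  0.2 -0.5]
[.545,-.262,.006] shift [-0.002 -0.013  0.006]
```

Emit:
{"name": "move_arm", "arguments": {"motion": "-0.4 -0.002 0 0.0045 0; -0.4 -0.003 0 0.006 0; -0.4 -0.003 0 0.006 0; -0.4 -0.003 0 0.006 0"}}

```text
time: 30.13
position: [0.5482, -0.2625, 0.0502]
tool_rot: [0.962, 0.121, 0.243, -0.031]
ft_force: [-0.0, 1.1, 4.7]
grip_width: 0.0452
grip_force: 20.0
```

Emit:
{"name": "move_arm", "arguments": {"motion": "-0.4 -0.002 0 0.0045 0; -0.4 -0.002 0 0.0045 0; -0.4 -0.002 0 0.0045 0"}}

```text
time: 30.38
position: [0.5487, -0.2624, 0.0499]
tool_rot: [0.962, 0.121, 0.243, -0.031]
ft_force: [0.0, 1.4, 8.4]
grip_width: 0.0451
grip_force: 20.0
```

Emit:
{"name": "move_arm", "arguments": {"motion": "-0.4 0 0 0 0; -0.4 0 0 0 0; -0.4 0 0 0 0; -0.4 0 0 0 0", "newtons": 4}}

```text
time: 30.72
position: [0.5488, -0.2625, 0.0495]
tool_rot: [0.962, 0.121, 0.243, -0.031]
ft_force: [0.8, 1.2, 5.0]
grip_width: 0.0463
grip_force: 4.0
```

Emit:
{"name": "move_arm", "arguments": {"motion": "0.1 0 0 0 0; 0.15 0 0 0 0; 0.2 0 0 0 0; 0.3 0 0 0 0; 0.4 0 0 0 0; 0.6 0 0 0 0; 0.6 0 0 0 0; 0.6 0 0 0 0"}}

```text
time: 31.38
position: [0.5478, -0.2625, 0.0485]
tool_rot: [0.962, 0.121, 0.242, -0.031]
ft_force: [0.6, 0.1, -0.4]
grip_width: 0.068
grip_force: 0.0
```

```bash
python3 tgt.py
```

```text
t 31.3833 q [-0.846  0.744  1.874  1.027  0.514 -0.436] base [ 0.5455 -0.2645  0.0049] axis [-0.049 -0.013  0.999] grip 0.06798120482880328 0.0 f [ 0.6  0.1 -0.4]
```

Emit:
{"name": "move_arm", "arguments": {"motion": "0.6 0 0 -0.05 0; 0.6 0 0 -0.15 0; 0.6 0 0 -0.25 0; 0.6 0 0 -0.4 0; 0.6 0 0 -0.55 0; 0.6 0 0 -0.7 0; 0.6 0 0 -0.85 0; 0.6 0 0 -1 0; 0.6 0 0 -1 0; 0.6 0 0 -1 0"}}

```text
time: 32.22
position: [0.4558, -0.2869, 0.2268]
tool_rot: [0.962, 0.121, 0.243, -0.028]
ft_force: [-0.3, 0.1, -0.0]
grip_width: 0.0692
grip_force: 0.0
```

```bash
python3 - <<'E'
from h import *
for n in("top","side"):
    im,d,P=caps(n)
    m=(np.hypot(P[...,0]-.546,P[...,1]+.263)<.04)&(P[...,2]>.03)&(P[...,2]<.125);q=P[m]
    print("jar",q.max(0).round(3));
    for z in(.05,.07,.09,.106):
        k=q[abs(q[:,2]-z)<.008]
        if len(k):print(z,len(k),k[:,:2].min(0).round(3),k[:,:2].max(0).round(3))
    s=im[110:260,110:370] if n=="top" else im[85:325,170:370]
    s=cv2.resize(s,(400,480),interpolation=cv2.INTER_CUBIC); a=s if n=="top" else np.hstack([a,s])
cv2.imwrite("pics/z7.png",a[...,::-1]);print(robot.get_obs()["position"])
E
```

```text
top peg/tool 0 [nan nan nan]h.py:25: RuntimeWarning: Mean of empty slice.
  m=(P[...,2]>.222)&(P[...,2]<.245)&(r<.09);print(name,"peg/tool",m.sum(),P[m].mean(0).round(4))
  ret = um.true_divide(
Traceback (most recent call last):
ValueError: zero-size array to reduction operation maximum which has no identity
```

```bash
python3 - <<'E'
from h import *
im,d,P=caps("side")
m=(np.hypot(P[...,0]-.546,P[...,1]+.263)<.045)&(P[...,2]>.03)&(P[...,2]<.125);q=P[m]
print("jar",len(q),q.max(0).round(3) if len(q) else "")
for z in(.04,.06,.08,.1,.108):
    k=q[abs(q[:,2]-z)<.008]
    if len(k):print(z,len(k),k[:,:2].min(0).round(3),k[:,:2].max(0).round(3))
cv2.imwrite("pics/z7.png",cv2.resize(im[90:330,170:400],(690,580),interpolation=cv2.INTER_CUBIC)[...,::-1])
E
```

```text
side red 79 ctr [0.6887 0.0549] az -42.8 r 0.105 ext [0.037 0.042] zmax 0.13
side peg/tool 26 [0.597  0.0529 0.2314]
jar 467 [ 0.568 -0.239  0.118]
0.04 61 [ 0.524 -0.289] [ 0.564 -0.256]
0.06 62 [ 0.524 -0.289] [ 0.562 -0.255]
0.08 75 [ 0.524 -0.288] [ 0.567 -0.254]
0.1 70 [ 0.525 -0.286] [ 0.567 -0.253]
0.108 184 [ 0.525 -0.286] [ 0.568 -0.239]
```

View pics/z7.png

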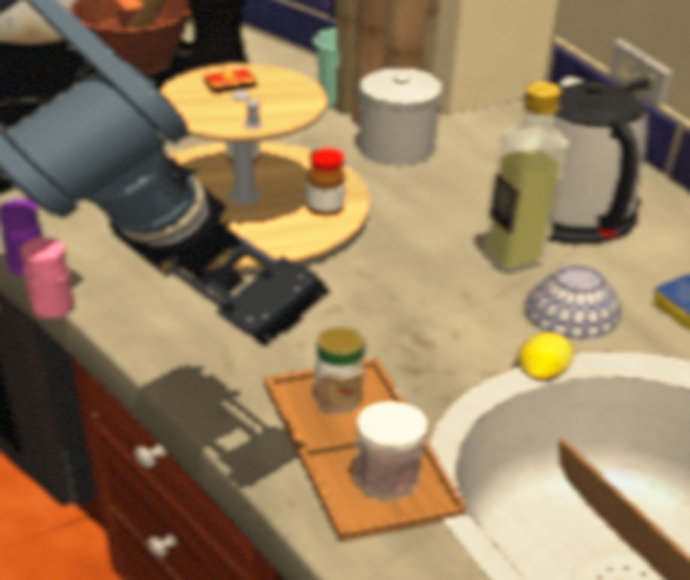

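The green-capped jar stands upright in the empty compartment (picture about (340,370)). The salt and red jars are standing and the matchbox lies on the upper tier. The arm is clear of everything.

```bash
python3 -c "
from rig import robot
print(robot.hand_in())"
```

```text
the job is handed in; nothing more can be done
None
```

The green-capped jar stands upright in the tray's empty compartment and the job was handed in at about 32 s. In the last picture the salt jar, red jar and matchbox are as they were. The yellow jar was hidden in that view, and I did not see it again after turning the carousel.

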